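Snap the retaining clip onto the cam follower pin

ROBOT

A 6-joint arm with a two-finger parallel gripper is mounted at the origin on the work surface. World frame = base frame: x ahead of the robot, y to its left, z up, the work surface at z = 0. Lengths are in m, angles in rad, forces in N, time in s.
With the tool pointing down it reaches from about 0.3 to 0.95 m from the base axis. Payload 3.1 kg.
Tool frame: the origin (TCP) lies on the front face of the gripper's body, between the roots of the fingers; the fingertips stand env.tip_extent ahead of it and the grasp point (between the pads) lies 54 mm ahead of it (env.tip_extent is the distance from the TCP to the fingertips, in m); z points along the fingers, x is the direction in which the jaws open and shut, and the axes are right-handed (so a half turn about z gives the same grasp; the last joint's range is limited). The gripper opens to 85 mm and grips with 20 to 120 N. Pads are 22 mm wide; open, the fingers measure 114 mm over their backs; the gripper's body (76 mm by 85 mm) begins 54 mm behind the grasp point. The pads swing forward as they close: fully open they stand 13 mm farther back than shut.
Start: joints at [-1.369, 0.308, 1.634, -0, 1.2, -0.07], TCP at [0.168, -0.602, 0.304] pointing down, gripper open.
Joint ranges: [-3.06, 3.06], [-0.79, 1.96], [0.05, 2.63], [-1.19, 4.34], [0.05, 2.64], [-2.94, 2.94]. Speed limits (rad/s): [2.79, 2.79, 3.14, 3.14, 3.14, 3.14].

INTERFACE

Orientations are given as a unit quaternion [w, x, y, z].
In Python, from rig import env gives the robot as it stands.
- The arm moves only by the tool step_arm, never from a script. Its argument "motion" is a list of rows, each a list of 7 numbers: the closure, from -1 (fully open) to 1 (shut), so that 0 is half open, then the shift along the tool's x, y, z in m, then the turn, a rotation vector about the tool's x, y, z in rad. In form: [[jaw, dx, dy, dz, wx, wy, wz], ...]. A call has exactly 10 rows; each row is the pose to reach, as a shift and turn from the pose measured when the call began, along the tool's axes at that moment; what a row does not reach only later rows make up. A row lasts 1/10 s, in which the tool goes at most 50 mm and 8.59 degrees, less where a joint would pass 70% of its speed; a pose out of reach is approached as far as the arm can. A call with a gripper value outside its range is refused whole. The fingers move at their own pace and stop on an object; "grip_force" is the grip in N (left out, the last holds). Time passes only in rows, so rows that repeat a pose let the fingers close, or fill a call up. It gives the time, the measured TCP pose, the force and the opening at its end, in the units of the state.
- env.observe(): the state, without advancing time (a new reading comes with each control period).
- env.snapshot(name): name is "side" or "top"; returns a dict with "frame" (400x640x3 uint8, red, green, blue), "K" (3x3 intrinsics, pixels), "dist" ([k1, k2, p1, p2, k3] as OpenCV has them; the pictures are not rectified), "T" (4x4, takes a point from camera to world coordinates). Camera axes: x right, y down, z forward; pixel columns grow to the right and rows downward; lengths in m; the calibration is good to about 2 mm. A picture is of the moment at which its call begins. There is no depth.
- env.close_job(): hands the job in, once; it reports no verdict.
The state is a dict: "time_s": time; "joints": joint angles; "dq": joint speeds; "joint_torque": joint torques, N m; "eef_pos": TCP position; "orientation": TCP orientation; "force": force on the tool from outside, world axes, zero at the start; "ft_torque": the same for the moment, N m; "finger_gap": opening from 0.0 (shut) to 1.0 (fully open).
Only numpy, scipy, OpenCV 4.12 (cv2) and the standard library are available. Lean on these libraries where they do the work, as an engineer would, in place of code of your own. Each camera call takes 0.05 s, during which the arm holds its last target.

TASK

Take the spring clip with the yellow fin out of the open green drawer and push it sideways, flat on the tan cam follower, into the groove of the upright steel pin until it snaps fully home, then let go of it. The pin may stand higher or lower in its fixture, so feel for the face of the follower; press gently and never force the clip against the pin or the follower. Leave the valve seats, the flange blank and the piston pin where they are.

Things in the scene. Friction and masses are not known exactly. Their poses are not given: they have to be found in the camera images.
- clip: Flat steel spring clip, 6 mm thick, 80 g, lying level in the drawer. Origin: on its underside at the centre of the round seat, where the pin's axis must end up. +x points out of its open mouth (the way it is pushed onto the pin), z up. Back wall of the seat at x = -9.3 mm. Jaws 34 mm wide over all. It bends (failure) if pressed on pin, follower or fixture with over 30 N.
- clip_fin (a point): Top centre of the clip's yellow grip fin, at x = -35, y = 0, z = 45 mm in the clip's frame. The fin is upright, 26 mm long in x, 10 mm thick in y, and reaches from the clip's underside to this point. Grip it across y with the gripper pointing down.
- clip_mouth (a point): Front of the mouth at x = +11 mm in the clip's frame, on the underside. Two sprung jaws end there in rounded lips (radius 3.5 mm, centred at x = 7.5 mm, 14 mm gap). On the groove they start to spread with the seat 14 mm short of the pin's axis and pass the widest point 7 mm short; this takes 4 to 7 N, then the push falls off, and the clip stops hard when home.
- stand: Grey fixture bolted on the locker, base 90 x 90 x 12 mm, boss of 48 mm diameter up to 47 mm. Origin: centre of the base's underside, on the axis of the upright steel pin; z up. The pin carries a fixed tan phenolic cam follower disc, 64 mm diameter, 20 mm thick. Just above its flat top face is the pin's groove: 18 mm diameter, 8 mm high, lower edge level with the face.
- stand_boss (a point): Top of the fixture's boss, on the pin's axis, 47 mm above the fixture's origin. The pin stands at another height each time, not measured: the follower's top face, where the clip lies when home, is 69 to 97 mm above the fixture's origin. The pin's head above the groove: 26 mm diameter, 26 mm high. The pin does not yield to pushing. The clip may come from any side; the robot's side is easiest.
- locker: Rusty steel locker shelf, 260 (x) x 560 (y) x 75 mm high, fixed. Origin: centre of its underside; its front face is at x = -130 mm. The fixture, flange blank and piston pin stand on its top.
- seat_a: Bronze valve seat ring in the drawer, 44 mm diameter, 12 mm high, loose. Origin: centre of its underside. Leave alone.
- seat_b: Second bronze valve seat ring, the same. Leave alone.
- flange: Cast iron flange blank, disc of 100 mm diameter, 17 mm high, loose on the locker. Origin: centre of its underside. Leave alone.
- piston_pin: Hollow steel piston pin standing upright on the locker, 36 mm diameter, 65 mm high, loose. Origin: centre of its underside. Leave alone.
- drawer: Green steel drawer, pulled 165 to 185 mm out of the locker's front; it needs no moving and slides stiffly. Origin: bottom centre of its front plate, 8 mm above the table; the tray reaches from there along +x (away from the robot) under the locker, 528 mm wide. Inner floor 4 mm, side walls 36 mm and front plate 52 mm above its underside; a bar handle stands 35 mm out of the front plate.
There are look-alikes about, which are no part of the job. What is shaped like the clip but orange or purple is not meant.

How it is judged:
By the outcome, as a careful person would: the job done as asked, in the order asked, and still so for the second after the job is handed in, with the robot touching nothing.
It also fails if it takes over 45 s, if anything falls off the work surface, if the arm or the gripper's body presses on something with over 40 N, if the wrist force passes 120 N, or if a joint passes its speed limit or range.

## Working session

There is one attempt and no reset: what is moved stays moved. The work goes in short steps, Python scripts to look and compute and a tool call to move; the robot and the scene stay as the last step left them, time stands still between calls to the robot, and variables do not carry over. Pictures are saved under pics/ and viewed, and the job is handed in when it is done.

Besides the shell and the picture viewer there is one more tool, called after "Emit:" by a JSON object that holds its "method" and its "body", one argument or row to a line. step_arm: Moves the arm, as the interface text tells. Its arguments: {"type":"object","properties":{"motion":{"type":"array"},"grip_force":{"type":"number"}},"required":["motion"]}

```bash
ls; mkdir -p pics; cat > h.py <<'E'
import numpy as np, cv2, pickle
from rig import env
def snap(n,tag):
    s=env.snapshot(n); cv2.imwrite(f'pics/{tag}.png',s['frame'][:,:,::-1]); pickle.dump({k:s[k] for k in('frame','K','dist','T')},open(f'{tag}.pkl','wb')); return s
def load(tag): return pickle.load(open(f'{tag}.pkl','rb'))
def ray(s,uv):
    p=cv2.undistortPoints(np.array(uv,float).reshape(-1,1,2),np.array(s['K'],float),np.array(s['dist'],float)).reshape(-1,2)
    T=np.array(s['T']); d=np.c_[p,np.ones(len(p))]@T[:3,:3].T
    return T[:3,3],d
def onz(s,uv,z):
    o,d=ray(s,uv); return o+d*((z-o[2])/d[:,2])[:,None]
def tri(s1,a,s2,b):
    o1,d1=ray(s1,[a]);o2,d2=ray(s2,[b]);d1=d1[0]/np.linalg.norm(d1);d2=d2[0]/np.linalg.norm(d2)
    t=np.linalg.lstsq(np.c_[d1,-d2],o2-o1,rcond=None)[0]
    p,q=o1+t[0]*d1,o2+t[1]*d2
    return (p+q)/2,np.linalg.norm(p-q)
def proj(s,P):
    T=np.linalg.inv(s['T']);r=cv2.Rodrigues(T[:3,:3])[0]
    return cv2.projectPoints(np.array(P,float).reshape(-1,1,3),r,T[:3,3],np.array(s['K'],float),np.array(s['dist'],float))[0].reshape(-1,2)
E
python3 - <<'E'
from h import *
a=snap('side','side0');b=snap('top','top0')
print(a['T'],b['T'],a['K']); print(env.observe(),env.tip_extent)
E
```

```text
pics
[[ 0.73571379 -0.44766133  0.50825639  0.10107372]
 [-0.67728458 -0.48991429  0.5488803  -0.37817019]
 [ 0.00328958 -0.74805302 -0.66363081  0.68204679]
 [ 0.          0.          0.          1.        ]] [[-0.01511752 -0.98182864  0.18916653  0.32481013]
 [-0.99984222  0.01660873  0.00630019  0.06759621]
 [-0.00932752 -0.18904144 -0.98192481  1.01167282]
 [ 0.          0.          0.          1.        ]] [[406.13781529   0.         322.50913964]
 [  0.         406.13781529 202.07414038]
 [  0.           0.           1.        ]]
{'time_s': 0.1, 'joints': array([-1.36872075e+00,  3.08909886e-01,  1.63504131e+00,  1.60810484e-05,
        1.19971182e+00, -6.97132491e-02]), 'dq': array([-0.00063604, -0.00334314, -0.00328525, -0.0003989 ,  0.00012874,
       -0.0019243 ]), 'joint_torque': array([-6.81699312e-04, -4.16408551e+01, -2.77644503e+01, -1.45679523e-04,
        4.02418271e-03,  1.10013750e-05]), 'eef_pos': array([ 0.1676354 , -0.60148898,  0.30277533]), 'orientation': array([-6.87606804e-04,  7.96381830e-01, -6.04793278e-01, -7.73853390e-04]), 'force': array([-0.89889717, -0.23613889,  0.15550648]), 'ft_torque': array([0.0104    , 0.02330293, 0.01185963]), 'finger_gap': 1.0008815418778887} 0.0726
```

View pics/side0.png

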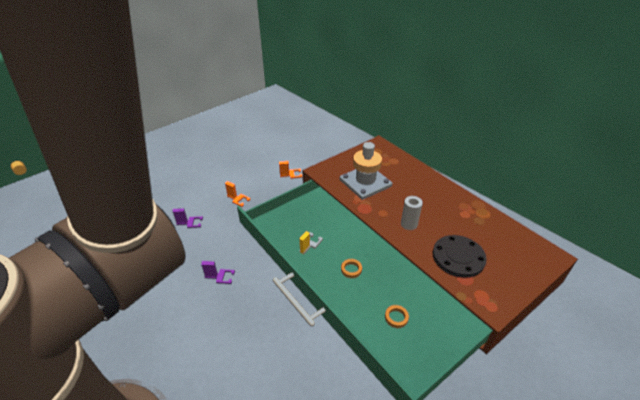

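View pics/top0.png

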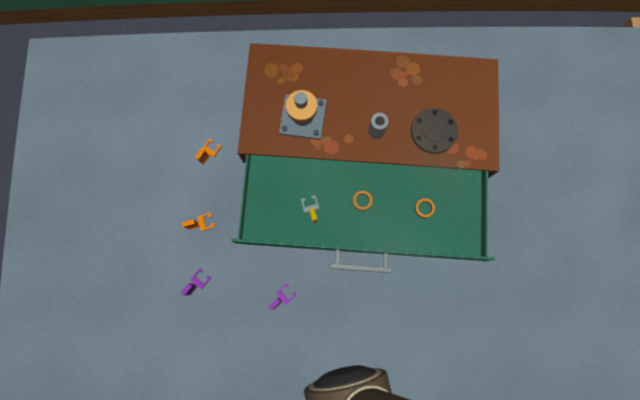

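Candidates for the clip, by top pixel: grey clip with yellow fin in the drawer (311,209), orange (208,151) and (199,222), purple (196,283) and (283,298). I choose the one in the drawer at (311,209), which is (309,242) in the side view. Next I check it in close crops and measure.

```bash
python3 - <<'E'
from h import *
a=load('side0');b=load('top0')
A=a['frame'][:,:,::-1];B=b['frame'][:,:,::-1]
c1=cv2.resize(B[185:235,285:335],(400,400),interpolation=cv2.INTER_CUBIC)
c2=cv2.resize(A[220:270,285:335],(400,400),interpolation=cv2.INTER_CUBIC)
c3=cv2.resize(B[80:145,270:335],(400,400),interpolation=cv2.INTER_CUBIC)[:200] if 0 else None
cv2.imwrite('pics/crop.png',np.hstack([c1,c2]))
c3=cv2.resize(B[80:145,270:335],(400,400),interpolation=cv2.INTER_CUBIC)
c4=cv2.resize(A[135:200,335:400],(400,400),interpolation=cv2.INTER_CUBIC)
cv2.imwrite('pics/crop2.png',np.hstack([c3,c4]))
E
```

```text
(no output)
```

View pics/crop.png

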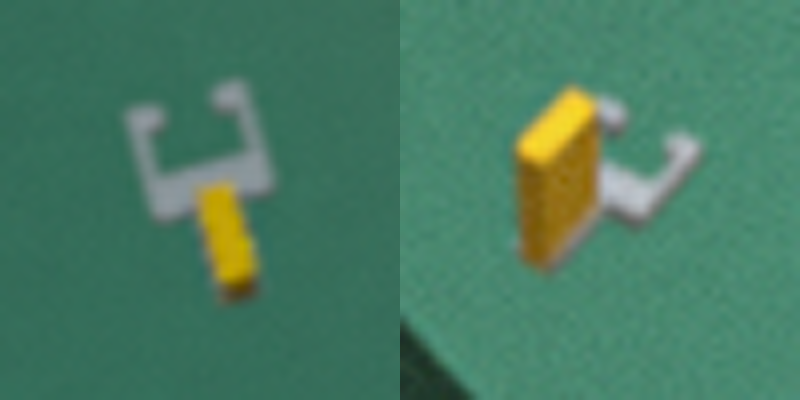

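View pics/crop2.png

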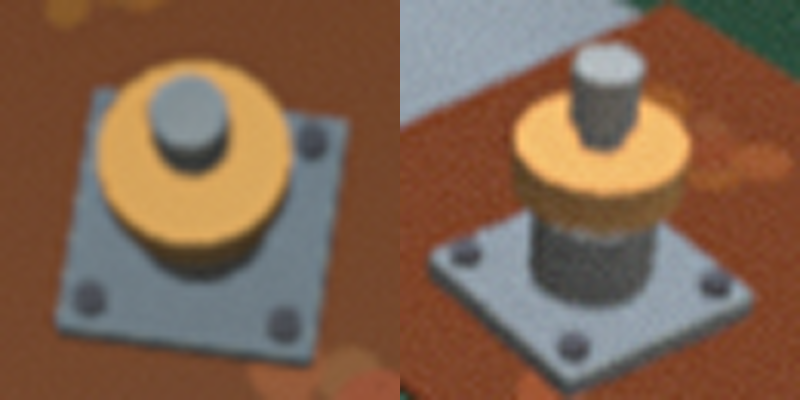

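```bash
python3 - <<'E'
from h import *
a=load('side0');b=load('top0')
def big(m,roi):
    z=np.zeros_like(m);x0,x1,y0,y1=roi;z[y0:y1,x0:x1]=m[y0:y1,x0:x1]
    c=max(cv2.findContours(z,cv2.RETR_EXTERNAL,cv2.CHAIN_APPROX_NONE)[0],key=cv2.contourArea);return c
res={}
for n,s,roi in(('side',a,(335,400,135,200)),('top',b,(270,335,80,145))):
    hsv=cv2.cvtColor(s['frame'],cv2.COLOR_RGB2HSV)
    m=cv2.inRange(hsv,(8,90,190),(28,255,255))
    c=cv2.convexHull(big(m,roi)); e=cv2.fitEllipse(c); print(n,'disc',e); res[n]=e[0]
P,g=tri(a,res['side'],b,res['top']);print('disc top',P,g)
def pt(x,y,k,u0,v0): return (u0+x/k-.5+.5/k*0,v0+y/k-.5)
k=400/65
ht=pt(190,112,k,270,80);hs=pt(210,62,k,335,135)
print('head top',tri(a,hs,b,ht))
# boss base corners on locker top + 12mm: diag corners in top view (98,90)&(310,360); (348,120)&(58,328)
C=np.array([pt(*q,k,270,80) for q in((98,90),(348,120),(312,350),(60,322))])
W=onz(b,C,.087);print('base corners',W,W.mean(0),[np.linalg.norm(W[i]-W[(i+1)%4]) for i in range(4)])
S=np.array([pt(*q,k,335,135) for q in((27,258),(170,382),(352,297))])
print('side base',onz(a,S,.087))
# fin
for n,s,roi in(('side',a,(285,335,220,270)),('top',b,(285,335,185,235))):
    hsv=cv2.cvtColor(s['frame'],cv2.COLOR_RGB2HSV)
    m=cv2.inRange(hsv,(18,150,190),(35,255,255)); c=big(m,roi); r=cv2.minAreaRect(c);M=cv2.moments(c);res['f'+n]=(M['m10']/M['m00'],M['m01']/M['m00']);print(n,'fin',r,res['f'+n])
print('fin top',tri(a,res['fside'],b,res['ftop']))
q=lambda x,y:pt(x,y,8,285,185)
# clip top face z=.018: outer body corners, lips
Q=np.array([q(*p) for p in((160,220),(272,190),(128,112),(245,84))])
w=onz(b,Q,.018);print('clip',w); mid=w[2:].mean(0)-w[:2].mean(0);print('yaw',np.degrees(np.arctan2(mid[1],mid[0])))
F=np.array([q(*p) for p in((215,186),(238,284))])
w=onz(b,F,.057);print('fin ends',w,np.degrees(np.arctan2(*(w[0]-w[1])[[1,0]])))
Fs=np.array([pt(x-400,y,8,285,220) for x,y in((584,98),(530,155))]);w=onz(a,Fs,.057);print('fin side',w)
# locker
L=onz(b,np.array([(250,44),(499,61),(496,168),(240,156)]),.075);print('locker',L)
E
```

```text
side disc ((367.4308776855469, 157.61231994628906), (16.736173629760742, 28.03115463256836), 94.66876220703125)
top disc ((301.0062255859375, 104.34599304199219), (28.368406295776367, 30.394969940185547), 84.51253509521484)
disc top [0.68670515 0.10588618 0.1487078 ] 0.00035973202152344864
head top (array([0.68564997, 0.10531782, 0.1843421 ]), np.float64(0.0007328601958512298))
base corners [[0.73669728 0.14232017 0.087     ]
 [0.7236669  0.05461622 0.087     ]
 [0.63933321 0.06856395 0.087     ]
 [0.65112408 0.15545071 0.087     ]] [0.68770537 0.10523776 0.087     ] [np.float64(0.08866664197303567), np.float64(0.08547930412557349), np.float64(0.0876831459065105), np.float64(0.08657472332000928)]
side base [[0.64777917 0.15531962 0.087     ]
 [0.63498504 0.06772184 0.087     ]
 [0.72203001 0.05501542 0.087     ]]
side fin ((304.0, 235.49998474121094), (3.535534620285034, 10.606602668762207), 45.0) (304.0, 235.5)
top fin ((312.5, 213.50003051757812), (9.45888900756836, 2.1828207969665527), 75.96376037597656) (312.5, 213.29166666666666)
fin top (array([0.47954457, 0.08770428, 0.05547799]), np.float64(0.0004549113615403272))
clip [[0.48898775 0.1059623  0.018     ]
 [0.4968557  0.07499315 0.018     ]
 [0.51944249 0.11454944 0.018     ]
 [0.52680342 0.08203287 0.018     ]]
yaw 14.505085602349984
fin ends [[0.49143126 0.08979161 0.057     ]
 [0.46510556 0.08404372 0.057     ]] 12.31655156941783
fin side [[0.49116828 0.09001238 0.057     ]
 [0.46699093 0.08385573 0.057     ]]
locker [[ 0.86520662  0.22340339  0.075     ]
 [ 0.81459412 -0.33471356  0.075     ]
 [ 0.5673116  -0.30395877  0.075     ]
 [ 0.60288212  0.2403893   0.075     ]]
```

The crops confirm a plain grey clip with a yellow fin, mouth pointing away from the robot. Its fin top is at (0.479, 0.087), yaw about 13.5°. The pin axis is at about (0.686, 0.1055), with the follower face near z≈0.149.

```bash
cat >> h.py <<'E'
from scipy.spatial.transform import Rotation as R
def Rd(yaw): # tool down, clip forward (yaw, deg) = -tool y
    t=np.radians(yaw); f=np.array([np.cos(t),np.sin(t),0]); z=np.array([0,0,-1.]); y=-f; x=np.cross(y,z); return R.from_matrix(np.c_[x,y,z])
def cur():
    o=env.observe(); q=o['orientation']; return np.array(o['eef_pos']),R.from_quat(q,scalar_first=True),o
def plan(P,yaw):
    p,r,o=cur(); d=r.inv().apply(np.array(P)-p); w=(r.inv()*Rd(yaw)).as_rotvec()
    np.set_printoptions(suppress=True,precision=4)
    print('shift',d,'turn',w,'| at',p,'F',o['force'],'gap',o['finger_gap'],'t',o['time_s'])
E
python3 -c "
from h import *
plan([.479,.0873,.2],13.5)"
```

```text
shift [-0.5797 -0.4848  0.104 ] turn [-0.0001  0.0021  0.0362] | at [ 0.1676 -0.6015  0.3028] F [-0.8989 -0.2361  0.1555] gap 1.0008815418778887 t 0.1
```

Emit:
{"method": "step_arm", "body": {
  "motion": [
    [-1,-0.017,-0.015,0.003,0,0,0],
    [-1,-0.046,-0.039,0.008,0,0,0],
    [-1,-0.081,-0.068,0.015,0,0,0.01],
    [-1,-0.116,-0.097,0.021,0,0,0.01],
    [-1,-0.151,-0.126,0.027,0,0,0.01],
    [-1,-0.186,-0.155,0.033,0,0,0.02],
    [-1,-0.22,-0.184,0.04,0,0.001,0.02],
    [-1,-0.255,-0.213,0.046,0,0.001,0.03],
    [-1,-0.29,-0.242,0.052,0,0.002,0.036],
    [-1,-0.325,-0.271,0.058,0,0.002,0.036]
  ]
}}

```text
time_s: 1.1
eef_pos: [0.3415, -0.2137, 0.2451]
orientation: [-0.0, 0.785, -0.619, 0.0]
force: [-0.6, -0.0, 0.4]
finger_gap: 0.997
```

```bash
python3 -c "
from h import *
plan([.479,.0873,.2],13.5)"
```

```text
shift [-0.2607 -0.2038  0.0452] turn [-0.0003  0.0001 -0.0006] | at [ 0.3415 -0.2137  0.2451] F [-0.6321 -0.0219  0.3645] gap 0.9968957670476806 t 1.1
```

Emit:
{"method": "step_arm", "body": {
  "motion": [
    [-1,-0.035,-0.027,0.006,0,0,0],
    [-1,-0.07,-0.055,0.012,0,0,0],
    [-1,-0.105,-0.082,0.018,0,0,0],
    [-1,-0.14,-0.109,0.024,0,0,0],
    [-1,-0.175,-0.137,0.03,0,0,0],
    [-1,-0.208,-0.163,0.036,0,0,0],
    [-1,-0.235,-0.184,0.041,0,0,0],
    [-1,-0.252,-0.197,0.044,0,0,-0.001],
    [-1,-0.261,-0.204,0.045,0,0,-0.001],
    [-1,-0.261,-0.204,0.045,0,0,-0.001]
  ]
}}

```text
time_s: 2.1
eef_pos: [0.4792, 0.0885, 0.1999]
orientation: [0.0, 0.786, -0.618, -0.0]
force: [-0.2, 0.2, -0.9]
finger_gap: 1.003
```

```bash
python3 -c "
from h import *
s=snap('side','side1')
plan([.479,.0873,.094],13.5)"
```

```text
shift [ 0.0003 -0.0002  0.1059] turn [ 0.0009 -0.0001  0.0015] | at [0.4788 0.0876 0.1999] F [ 0.0285 -1.5213 -0.6022] gap 1.000608348791947 t 2.15
```

View pics/side1.png

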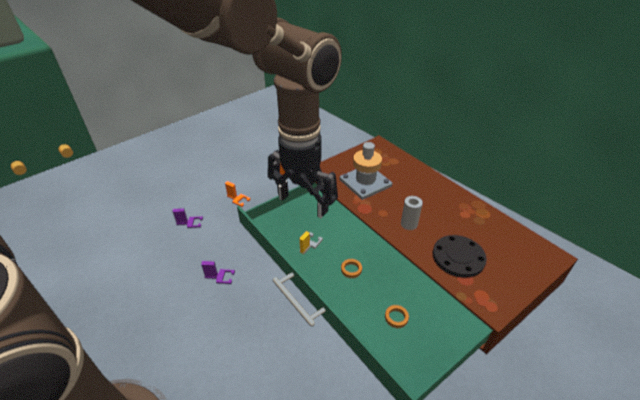

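The gripper hovers over the fin at (305,241), with its fingers at (283,190) and (322,208). I'll descend and grip.

Emit:
{"method": "step_arm", "body": {
  "motion": [
    [-1,0,0,0.012,0,0,0],
    [-1,0,0,0.032,0,0,0],
    [-1,0,0,0.055,0,0,0],
    [-1,0,0,0.075,0,0,0],
    [-1,0,0,0.09,0,0,0],
    [-1,0,0,0.1,0,0,0],
    [-1,0,0,0.105,0,0,0],
    [-1,0,0,0.106,0,0,0],
    [-0.5,0,0,0.106,0,0,0],
    [0,0,0,0.106,0,0,0]
  ],
  "grip_force": 30
}}

```text
time_s: 3.15
eef_pos: [0.4794, 0.0876, 0.0946]
orientation: [-0.0, 0.786, -0.619, 0.0]
force: [0.8, 1.2, -0.0]
finger_gap: 0.691
```

Emit:
{"method": "step_arm", "body": {
  "motion": [
    [0.3,0,0,0,0,0,0],
    [0.5,0,0,0,0,0,0],
    [0.65,0,0,0,0,0,0],
    [0.8,0,0,0,0,0,0],
    [1,0,0,0,0,0,0],
    [1,0,0,0,0,0,0],
    [1,0,0,0,0,0,0],
    [1,0,0,0,0,0,0],
    [1,0,0,0,0,0,0],
    [1,0,0,0,0,0,0]
  ],
  "grip_force": 60
}}

```text
time_s: 4.15
eef_pos: [0.4797, 0.0877, 0.095]
orientation: [-0.0, 0.786, -0.619, 0.001]
force: [-0.4, 0.6, 5.6]
finger_gap: 0.106
```

```bash
python3 -c "
from h import *
s=snap('side','side2');s=snap('top','top2')
plan([.479,.0873,.094],13.5)"
```

```text
shift [0.0002 0.0007 0.001 ] turn [-0.0011 -0.0004  0.0015] | at [0.4796 0.0877 0.095 ] F [-2.2286  0.2675  4.7233] gap 0.10912581124193219 t 4.25
```

View pics/side2.png

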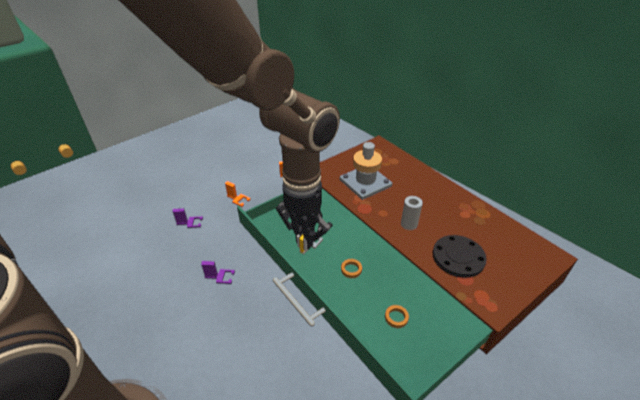

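Gripped: the opening is about 9 mm. I lift it clear and go to a standoff 80 mm behind the pin axis.

Emit:
{"method": "step_arm", "body": {
  "motion": [
    [1,0,0,-0.008,0,0,0],
    [1,0,0,-0.024,0,0,0],
    [1,0,0,-0.045,0,0,0],
    [1,0,0,-0.07,0,0,0],
    [1,0,0,-0.095,0,0,0],
    [1,0,0,-0.12,0,0,0],
    [1,0,0,-0.142,0,0,0],
    [1,0,0,-0.158,0,0,0],
    [1,0,0,-0.165,0,0,0],
    [1,0,0,-0.165,0,0,0]
  ]
}}

```text
time_s: 5.25
eef_pos: [0.4798, 0.0877, 0.2609]
orientation: [-0.001, 0.786, -0.619, 0.001]
force: [1.0, 0.1, -0.4]
finger_gap: 0.107
```

```bash
python3 -c "
from h import *
plan([.608,.0868,.26],13.5)"
```

```text
shift [ 0.031  -0.1244  0.0013] turn [-0.0031 -0.0007  0.0015] | at [0.4798 0.0877 0.2609] F [ 0.9909  0.0534 -0.4196] gap 0.10748859929742954 t 5.25
```

Emit:
{"method": "step_arm", "body": {
  "motion": [
    [1,0.002,-0.01,0,0,0,0],
    [1,0.007,-0.028,0,0,0,0],
    [1,0.013,-0.05,0,-0.001,0,0],
    [1,0.019,-0.073,0,-0.002,0,0.001],
    [1,0.024,-0.095,0.001,-0.003,0,0.001],
    [1,0.028,-0.112,0.001,-0.003,0,0.001],
    [1,0.03,-0.121,0.001,-0.003,0,0.001],
    [1,0.031,-0.124,0.001,-0.003,0,0.001],
    [1,0.031,-0.124,0.001,-0.003,0,0.001],
    [1,0.031,-0.124,0.001,-0.003,0,0.001]
  ]
}}

```text
time_s: 6.25
eef_pos: [0.6068, 0.0867, 0.2597]
orientation: [0.001, 0.785, -0.619, -0.0]
force: [0.5, -0.2, -1.0]
finger_gap: 0.105
```

```bash
python3 -c "
from h import *
a=snap('side','side3');b=snap('top','top3')
plan([.608,.0868,.26],13.5)
c1=cv2.resize(b['frame'][75:155,270:350,::-1],(400,400),interpolation=cv2.INTER_CUBIC)
c2=cv2.resize(a['frame'][120:200,320:400,::-1],(400,400),interpolation=cv2.INTER_CUBIC)
cv2.imwrite('pics/crop3.png',np.hstack([c1,c2]))"
```

```text
shift [ 0.0002 -0.0011  0.0002] turn [ 0.0005 -0.0006  0.0007] | at [0.6069 0.0868 0.2602] F [ 0.114  -1.2697 -1.0727] gap 0.10930630998696284 t 6.35
```

View pics/crop3.png

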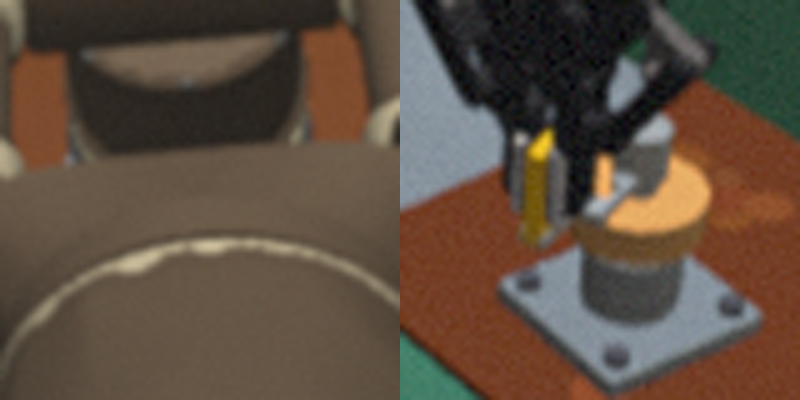

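View pics/side3.png

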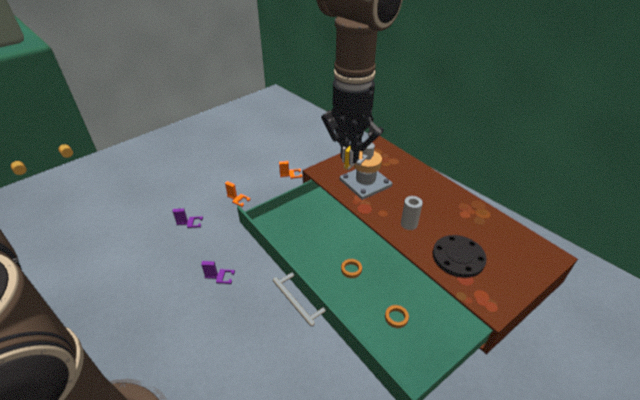

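The side view shows the clip held level: yellow fin around (347,158), right jaw ending around (366,156) in front of the pin. I'll check the hold against the expected geometry.

```bash
python3 -c "
from h import *
a=load('side3')
p,r,o=cur()
f=np.array([np.cos(np.radians(13.5)),np.sin(np.radians(13.5)),0]);l=np.array([-f[1],f[0],0])
c=p+f*.035-np.array([0,0,.083]); print('seat',c)
for n,q in dict(rearR=(-.048,-.005,0),rearL=(-.048,.005,0),rearRtop=(-.048,-.005,.045),frontRlip=(.011,-.0105,.006),jawRout=(.0075,-.017,.006)).items():
  print(n,proj(a,c+f*q[0]+l*q[1]+np.array([0,0,q[2]]))[0])
ax=np.array([.686,.1055,.0]);d=ax-c;print('along',d@f,'lat',d@l)
c2=cv2.resize(a['frame'][140:175,335:380,::-1],(720,560),interpolation=cv2.INTER_CUBIC)
cv2.imwrite('pics/crop4.png',c2)"
```

```text
seat [0.64093753 0.09492071 0.17715741]
rearR [347.98577072 169.31322144]
rearL [343.85129104 167.67966167]
rearRtop [349.00517666 151.16000711]
frontRlip [364.63719632 154.13049727]
jawRout [366.49816581 155.90356123]
along 0.04628707082954 lat -0.00023264460393503976
```

View pics/crop4.png

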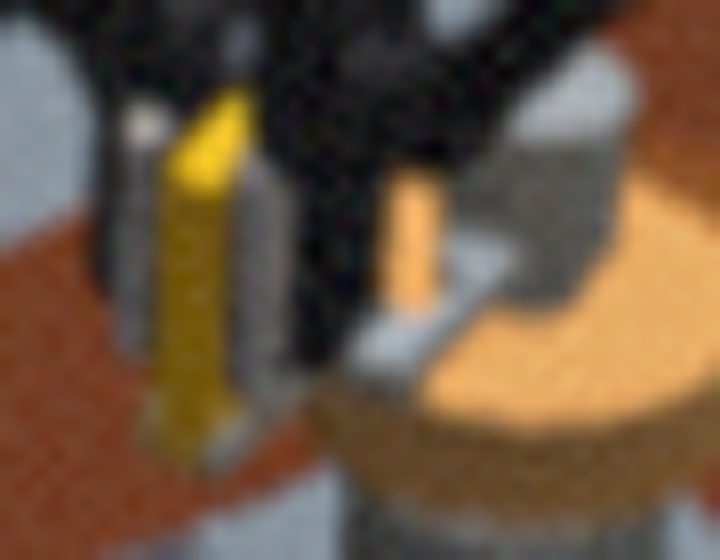

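The hold matches the prediction within about 1 px, with lateral error about 0. Next I move 13 mm forward and down to about 6 mm above the estimated face.

Emit:
{"method": "step_arm", "body": {
  "motion": [
    [1,0,-0.002,0,0,0,0],
    [1,0,-0.006,0.001,0,0,0],
    [1,0,-0.01,0.004,0,0,0.001],
    [1,0,-0.012,0.008,0,0,0.001],
    [1,0,-0.013,0.012,0,0,0.001],
    [1,0,-0.013,0.016,0,0,0.001],
    [1,0,-0.013,0.019,0,0,0.001],
    [1,0,-0.013,0.021,0,0,0.001],
    [1,0,-0.013,0.021,0,0,0.001],
    [1,0,-0.013,0.021,0,0,0.001]
  ]
}}

```text
time_s: 7.35
eef_pos: [0.6195, 0.0897, 0.2392]
orientation: [0.0, 0.785, -0.619, 0.0]
force: [1.0, -0.3, -1.6]
finger_gap: 0.111
```

Emit:
{"method": "step_arm", "body": {
  "motion": [
    [1,0,0,0.0005,0,0,0],
    [1,0,0,0.001,0,0,0],
    [1,0,0,0.0015,0,0,0],
    [1,0,0,0.002,0,0,0],
    [1,0,0,0.0025,0,0,0],
    [1,0,0,0.003,0,0,0],
    [1,0,0,0.0035,0,0,0],
    [1,0,0,0.004,0,0,0],
    [1,0,0,0.004,0,0,0],
    [1,0,0,0.004,0,0,0]
  ]
}}

```text
time_s: 8.35
eef_pos: [0.6195, 0.0897, 0.2351]
orientation: [0.0, 0.785, -0.619, 0.0]
force: [0.3, -0.0, -1.4]
finger_gap: 0.108
```

Emit:
{"method": "step_arm", "body": {
  "motion": [
    [1,0,0,0.0003,0,0,0],
    [1,0,0,0.0006,0,0,0],
    [1,0,0,0.0009,0,0,0],
    [1,0,0,0.0012,0,0,0],
    [1,0,0,0.0015,0,0,0],
    [1,0,0,0.0018,0,0,0],
    [1,0,0,0.0021,0,0,0],
    [1,0,0,0.0024,0,0,0],
    [1,0,0,0.0025,0,0,0],
    [1,0,0,0.0025,0,0,0]
  ]
}}

```text
time_s: 9.35
eef_pos: [0.6195, 0.0897, 0.2326]
orientation: [0.0, 0.785, -0.619, 0.0]
force: [0.4, -0.7, -0.6]
finger_gap: 0.106
```

Emit:
{"method": "step_arm", "body": {
  "motion": [
    [1,0,0,0.0003,0,0,0],
    [1,0,0,0.0006,0,0,0],
    [1,0,0,0.0009,0,0,0],
    [1,0,0,0.0012,0,0,0],
    [1,0,0,0.0015,0,0,0],
    [1,0,0,0.0018,0,0,0],
    [1,0,0,0.002,0,0,0],
    [1,0,0,0.002,0,0,0],
    [1,0,0,0.002,0,0,0],
    [1,0,0,0.002,0,0,0]
  ]
}}

```text
time_s: 10.35
eef_pos: [0.62, 0.0898, 0.2319]
orientation: [-0.0, 0.785, -0.619, 0.001]
force: [-1.7, -0.7, 5.1]
finger_gap: 0.107
```

Contact found: TCP z≈0.232, about 6 N, clip underside ≈0.149, which agrees with vision. I ease off to a light touch and slide 17 mm toward the pin.

Emit:
{"method": "step_arm", "body": {
  "motion": [
    [1,0,0,-0.0003,0,0,0],
    [1,0,-0.001,-0.0003,0,0,0],
    [1,0,-0.003,-0.0003,0,0,0],
    [1,0,-0.006,-0.0003,0,0,0],
    [1,0,-0.009,-0.0003,0,0,0],
    [1,0,-0.012,-0.0003,0,0,0],
    [1,0,-0.015,-0.0003,0,0,0],
    [1,0,-0.017,-0.0003,0,0,0],
    [1,0,-0.017,-0.0003,0,0,0],
    [1,0,-0.017,-0.0003,0,0,0]
  ]
}}

```text
time_s: 11.35
eef_pos: [0.6369, 0.0938, 0.2321]
orientation: [-0.0, 0.785, -0.619, 0.001]
force: [-0.3, -0.7, 0.6]
finger_gap: 0.11
```

```bash
python3 -c "
from h import *
a=snap('side','side5')
f=np.array([np.cos(np.radians(13.5)),np.sin(np.radians(13.5)),0])
p=cur()[0];d=np.array([.686,.1055,0])-p;print('to go',d@f-.035,'lat',d@np.array([-f[1],f[0],0]))
plan([.652,.0973,p[2]],13.5)
cv2.imwrite('pics/crop5.png',cv2.resize(a['frame'][135:185,335:400,::-1],(780,600),interpolation=cv2.INTER_CUBIC))"
```

```text
to go 0.015606863460367278 lat -0.00012107625387399267
shift [ 0.0002 -0.0156  0.    ] turn [-0.0016 -0.0008 -0.0004] | at [0.6368 0.0938 0.2321] F [-0.0085  0.4719 -0.3252] gap 0.1087894660629295 t 11.4
```

View pics/crop5.png

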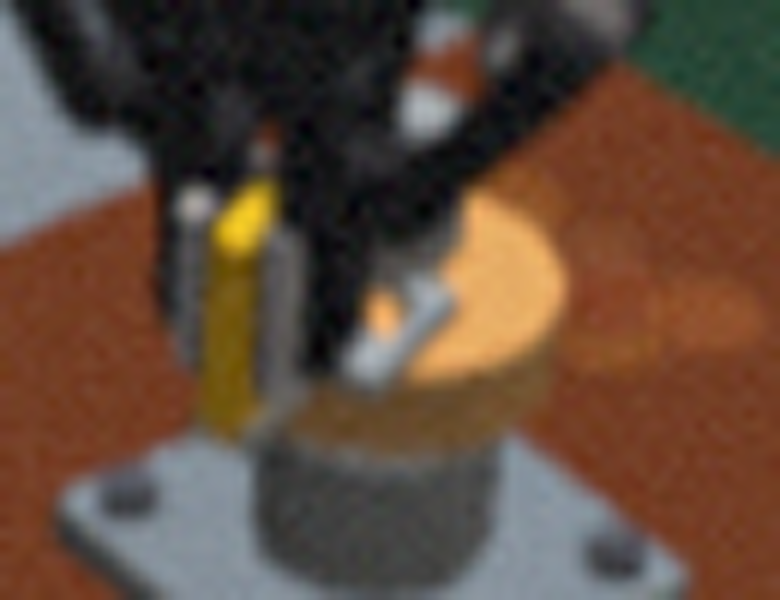

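The clip lies on the face under the pin's head, with the right lip at crop (435,295), about px (371,159), and about 15.6 mm still to go. I push gently on.

Emit:
{"method": "step_arm", "body": {
  "motion": [
    [1,0,-0.001,0,0,0,0],
    [1,0,-0.002,0,0,0,0],
    [1,0,-0.003,0,0,0,0],
    [1,0,-0.004,0,0,0,0],
    [1,0,-0.005,0,0,0,0],
    [1,0,-0.006,0,0,0,0],
    [1,0,-0.006,0,0,0,0],
    [1,0,-0.006,0,0,0,0],
    [1,0,-0.006,0,0,0,0],
    [1,0,-0.006,0,0,0,0]
  ]
}}

```text
time_s: 12.4
eef_pos: [0.6409, 0.0949, 0.2322]
orientation: [0.002, 0.785, -0.619, -0.001]
force: [-6.1, -1.7, 5.8]
finger_gap: 0.105
```

Emit:
{"method": "step_arm", "body": {
  "motion": [
    [1,0,-0.002,-0.0003,0,0,0],
    [1,0,-0.003,-0.0003,0,0,0],
    [1,0,-0.004,-0.0003,0,0,0],
    [1,0,-0.005,-0.0003,0,0,0],
    [1,0,-0.006,-0.0003,0,0,0],
    [1,0,-0.006,-0.0003,0,0,0],
    [1,0,-0.006,-0.0003,0,0,0],
    [1,0,-0.006,-0.0003,0,0,0],
    [1,0,-0.006,-0.0003,0,0,0],
    [1,0,-0.006,-0.0003,0,0,0]
  ]
}}

```text
time_s: 13.4
eef_pos: [0.647, 0.0963, 0.2323]
orientation: [0.001, 0.785, -0.619, -0.001]
force: [-1.6, -0.9, 0.6]
finger_gap: 0.11
```

Past the widest point, since the push has fallen off. I go on to the stop.

Emit:
{"method": "step_arm", "body": {
  "motion": [
    [1,0,-0.001,0,0,0,0],
    [1,0,-0.002,0,0,0,0],
    [1,0,-0.003,0,0,0,0],
    [1,0,-0.004,0,0,0,0],
    [1,0,-0.005,0,0,0,0],
    [1,0,-0.005,0,0,0,0],
    [1,0,-0.005,0,0,0,0],
    [1,0,-0.005,0,0,0,0],
    [1,0,-0.005,0,0,0,0],
    [1,0,-0.005,0,0,0,0]
  ]
}}

```text
time_s: 14.4
eef_pos: [0.6521, 0.0976, 0.2324]
orientation: [0.001, 0.785, -0.619, -0.0]
force: [2.4, 0.7, -1.4]
finger_gap: 0.109
```

Emit:
{"method": "step_arm", "body": {
  "motion": [
    [1,0,-0.0005,0,0,0,0],
    [1,0,-0.001,0,0,0,0],
    [1,0,-0.0015,0,0,0,0],
    [1,0,-0.002,0,0,0,0],
    [1,0,-0.0025,0,0,0,0],
    [1,0,-0.0025,0,0,0,0],
    [1,0,-0.0025,0,0,0,0],
    [1,0,-0.0025,0,0,0,0],
    [1,0,-0.0025,0,0,0,0],
    [1,0,-0.0025,0,0,0,0]
  ]
}}

```text
time_s: 15.4
eef_pos: [0.654, 0.098, 0.2322]
orientation: [0.002, 0.785, -0.619, -0.001]
force: [-3.1, -2.2, 1.2]
finger_gap: 0.108
```

Emit:
{"method": "step_arm", "body": {
  "motion": [
    [1,0,-0.0005,0,0,0,0],
    [1,0,-0.001,0,0,0,0],
    [1,0,-0.0015,0,0,0,0],
    [1,0,-0.002,0,0,0,0],
    [1,0,-0.002,0,0,0,0],
    [1,0,-0.002,0,0,0,0],
    [1,0,-0.002,0,0,0,0],
    [1,0,-0.002,0,0,0,0],
    [1,0,-0.002,0,0,0,0],
    [1,0,-0.002,0,0,0,0]
  ]
}}

```text
time_s: 16.4
eef_pos: [0.6545, 0.0981, 0.2324]
orientation: [0.003, 0.785, -0.619, -0.002]
force: [-7.0, -2.4, 5.5]
finger_gap: 0.107
```

```bash
python3 -c "
from h import *
a=snap('side','side6')
f=np.array([np.cos(np.radians(13.5)),np.sin(np.radians(13.5)),0])
p,r,o=cur();d=np.array([.686,.1055,0])-p;print('to go',d@f-.035,'lat',d@np.array([-f[1],f[0],0]),'axial F',o['force']@f,o['force'],p)
cv2.imwrite('pics/crop6.png',cv2.resize(a['frame'][135:185,335:400,::-1],(780,600),interpolation=cv2.INTER_CUBIC))"
```

```text
to go -0.0026600268741742913 lat -0.0001409736291630069 axial F -8.395997170084533 [-8.0171251 -2.5718475  5.0581364] [0.65452067 0.09808746 0.23238545]
```

View pics/crop6.png

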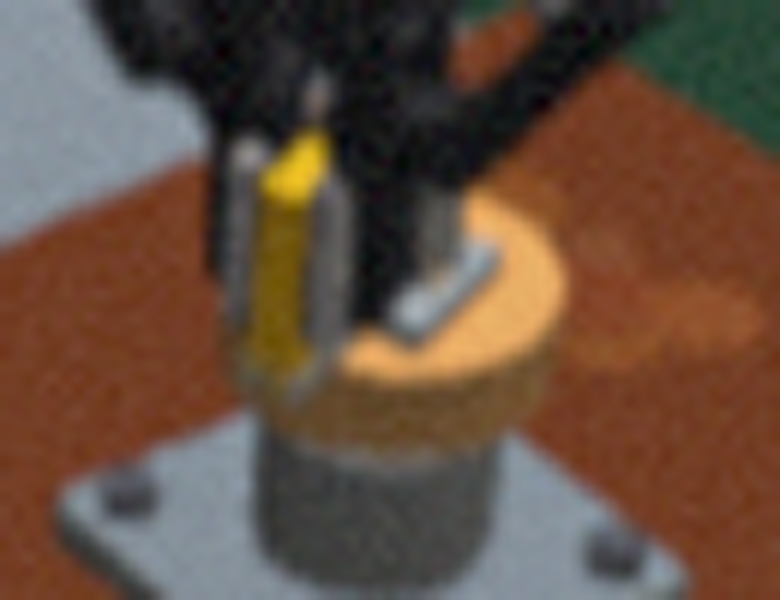

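It stopped hard: only 0.5 mm gained for a 2 mm command, at 8.4 N, after the push dropped and reversed. I relax the push, open, and then rise.

Emit:
{"method": "step_arm", "body": {
  "motion": [
    [1,0,0,0,0,0,0],
    [1,0,0,0,0,0,0],
    [1,0,0,0,0,0,0],
    [0.8,0,0,0,0,0,0],
    [0.6,0,0,0,0,0,0],
    [0.4,0,0,0,0,0,0],
    [0.2,0,0,0,0,0,0],
    [0.1,0,0,0,0,0,0],
    [0.1,0,0,0,0,0,0],
    [0.1,0,0,0,0,0,0]
  ],
  "grip_force": 20
}}

```text
time_s: 17.45
eef_pos: [0.6546, 0.0981, 0.2324]
orientation: [0.003, 0.785, -0.619, -0.002]
force: [-0.3, -0.1, 0.3]
finger_gap: 0.451
```

```bash
python3 -c "
from h import *
a=snap('side','side7');p,r,o=cur();print(p,o['force'],o['finger_gap'])
cv2.imwrite('pics/crop7.png',cv2.resize(a['frame'][135:185,335:400,::-1],(780,600),interpolation=cv2.INTER_CUBIC))"
```

```text
[0.6546038  0.09809144 0.23238239] [ 0.66001281 -0.79866899 -0.16354187] 0.45139542649932896
```

View pics/crop7.png

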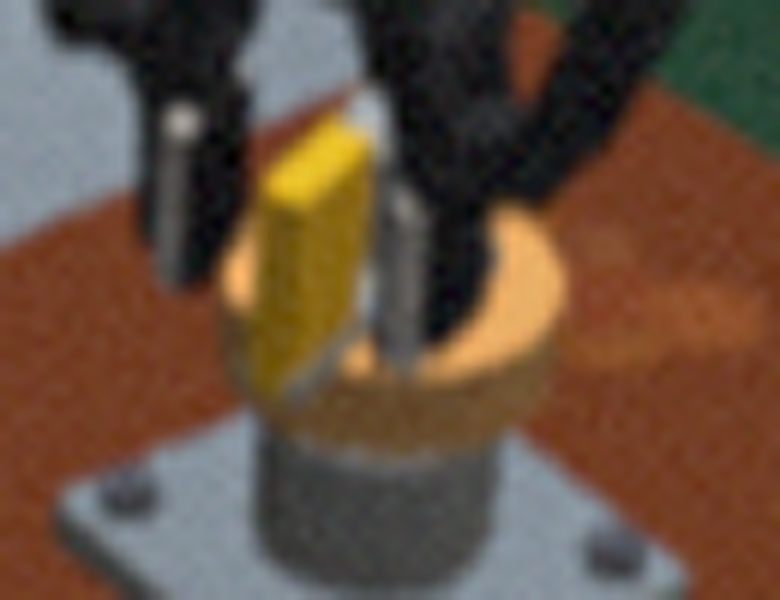

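The jaws are clear on both sides of the fin (crop 180 and 400), and the clip stays in place with forces near zero. I rise straight up and then back off.

Emit:
{"method": "step_arm", "body": {
  "motion": [
    [0.1,0,0,-0.008,0,0,0],
    [0.1,0,0,-0.022,0,0,0],
    [0.1,0,0,-0.042,0,0,0],
    [0.1,0,0,-0.065,0,0,0],
    [0.1,0,0,-0.09,0,0,0],
    [0.1,0,0.015,-0.115,0,0,0],
    [0.1,0,0.04,-0.135,0,0,0],
    [0.1,0,0.07,-0.145,0,0,0],
    [0.1,0,0.105,-0.15,0,0,0],
    [0.1,0,0.14,-0.15,0,0,0]
  ]
}}

```text
time_s: 18.5
eef_pos: [0.5192, 0.0656, 0.3865]
orientation: [0.002, 0.785, -0.619, -0.0]
force: [-0.7, -0.8, 1.8]
finger_gap: 0.45
```

Emit:
{"method": "step_arm", "body": {
  "motion": [
    [0.1,0,0.035,0,0,0,0],
    [0.1,0,0.075,0,0,0,0],
    [0.1,0,0.11,0,0,0,0],
    [0.1,0,0.145,0,0,0,0],
    [0.1,0,0.17,0,0,0,0],
    [0.1,0,0.185,0,0,0,0],
    [0.1,0,0.19,0,0,0,0],
    [0.1,0,0.19,0,0,0,0],
    [0.1,0,0.19,0,0,0,0],
    [0.1,0,0.19,0,0,0,0]
  ]
}}

```text
time_s: 19.5
eef_pos: [0.3352, 0.0213, 0.3873]
orientation: [0.001, 0.785, -0.619, -0.0]
force: [0.2, 0.5, 0.3]
finger_gap: 0.446
```

```bash
python3 -c "
from h import *
a=snap('side','side8');b=snap('top','top8');p,r,o=cur();print(p,o['force'],o['time_s'])
hsv=cv2.cvtColor(a['frame'],cv2.COLOR_RGB2HSV)
f=np.array([np.cos(np.radians(13.5)),np.sin(np.radians(13.5)),0]);l=np.array([-f[1],f[0],0]);c=np.array([.6867,.1057,.149])
for q in((-.048,-.005,.045),(-.022,.005,.045),(.0075,-.017,.006),(-.048,-.005,0)):
  P=c+f*q[0]+l*q[1]+np.array([0,0,q[2]]);print(q,(proj(a,P)[0]+.5-[335,135])*8, (proj(b,P)[0]+.5-[280,80])*8)
c1=cv2.resize(a['frame'][135:185,335:385,::-1],(400,400),interpolation=cv2.INTER_CUBIC)
c2=cv2.resize(b['frame'][80:130,280:330,::-1],(400,400),interpolation=cv2.INTER_CUBIC)
cv2.imwrite('pics/crop8.png',np.hstack([c1,c2]))"
```

```text
[0.33495583 0.02133878 0.38699506] [ 0.02011392  0.24301985 -0.36361252] 19.6
(-0.048, -0.005, 0.045) [204.03710655 138.18586863] [233.46580172 302.29316132]
(-0.022, 0.005, 0.045) [220.05131399  80.65210039] [166.05028205 212.3812379 ]
(0.0075, -0.017, 0.006) [331.28439993 173.8352859 ] [230.77779495 144.98315158]
(-0.048, -0.005, 0) [193.34524594 275.39813008] [239.08359864 368.40934331]
```

View pics/crop8.png

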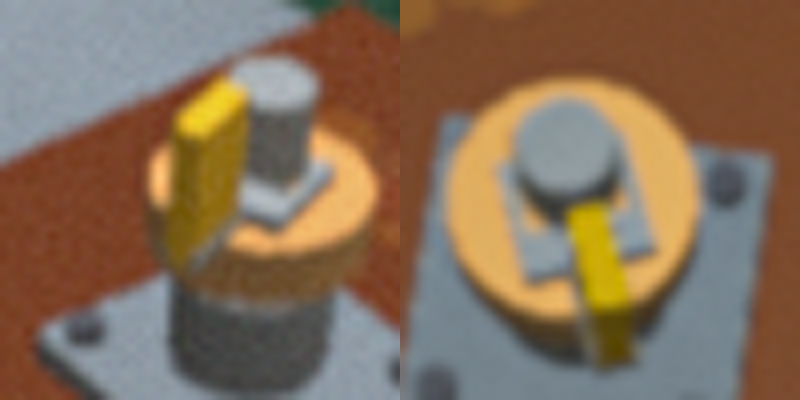

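View pics/top8.png

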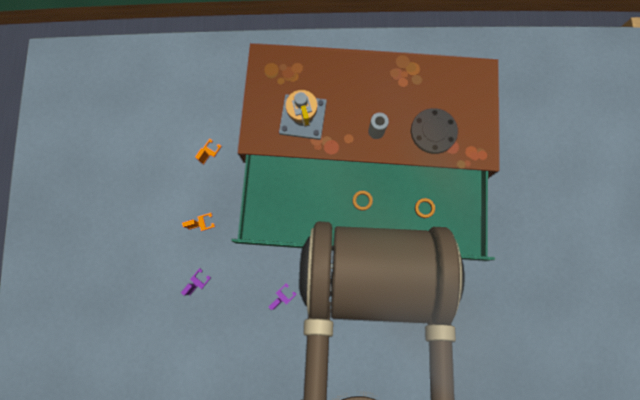

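The clip lies flat on the follower and around the groove, and its fin and jaw edges are within about 1 px of the home pose. Everything else is at its earlier pixels, and the robot is clear.

```bash
python3 -c "
from h import *
print(env.close_job())"
```

```text
the job is handed in; nothing more can be done
None
```

The clip with the yellow fin is snapped fully home on the pin, lying flat on the follower, and released. I handed the job in at about 19.6 s with the arm well clear.

- **Feel for the face:** I lowered the clip onto the follower in small steps. It touched with about 6 N at z ≈ 0.149 m, which agrees with the camera estimate.
- **Snap:** The push peaked at about 6 N, fell off and then pulled inward. The clip stopped hard at about 8 N, gaining only 0.5 mm for a 2 mm command. This was 2.7 mm beyond the vision estimate of the pin axis, a little over the roughly 2 mm calibration error. I took the force pattern as the sign that it was home.
- **Last pictures:** The clip lies flat around the groove, with its fin and jaw within about 1 px of the home pose. By eye, the valve seats, flange blank, piston pin and look-alikes have not moved. No check failed.

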